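Open the test guard's self-closing gate and hold it wide

TASK

The tested part is to come out of the bench guard, so open its self-closing gate and hold it for a colleague: first squeeze the main catch, the one nearer the gate's free end, draw the gate ajar onto the safety catch and let go, then squeeze the safety catch and swing the gate open past its half-open detent to at least 70 degrees. Finish while still holding the gate wide open, since it swings back if it is let go, and leave the spray can, screwdriver and tape roll where they are.

Things in the scene. Friction and masses are not known exactly. Their poses are not given: they have to be found in the camera images.
- guard: Bench test guard, fixed: grey base plate, aluminium posts and header, clear panels, open top, low test jig inside; 360 wide (y), 310 deep (x), 160 high. Origin on the bench in the middle of the gate opening, in the closed gate's mid-plane; x points into the guard, away from the worker, y along the opening to the hinge post (left seen from the robot), z up.
- strike_lip (a point): Middle of the top edge of the guard's strike lip, an upright steel strip along the header that both hooks reach over; 5 thick, 300 long, top 178 mm above the bench, 16 to 21 mm behind the closed gate's mid-plane. Axes of the guard.
- detent (a point): Sprung ball of the gate's detent, fixed to the guard 40 mm from the hinge axis, 176 mm above the bench, under a small steel bracket from the hinge post (bracket top 200 mm, reaching 55 mm from the hinge axis). It rides over a rib on the gate between about 0.6 and 1.0 rad, resisting with up to 0.9 N m; a gate let go beyond it comes to rest against it at about 1.0, half open.
- gate_hinge (a point): Point on the gate's vertical hinge axis, 170 mm above the bench. Axes turn with the gate: x through its thickness (into the guard when closed), y along the gate away from its free end, z up. The gate, a grey tube frame with bars, 20 thick, 0.8 kg, runs from here 275 mm to its own -y; top of its rail at 170 mm.
- gate (a joint): Swing of the gate (rad): 0 closed, grows as it opens towards the robot (clockwise from above), stop at 1.45. A closing spring always pulls it shut (0.13 N m at 0, 0.39 at the stop). It stands near 0.01 on the main catch; with that squeezed it can be drawn ajar to about 0.1, where the safety catch's longer hook stops it and a sprung buffer keeps it. Freed of that hook it can be swung on.
- main_catch (a joint): Squeeze lever of the main catch (rad), pivoted on the gate's rail 176 mm above the bench: 0 at rest, leaning 0.28 rad from upright towards the gate's +x; 0.28 fully squeezed, upright against its stop, parallel to the fixed grip plate. Its short hook clears the strike lip above about 0.2. Needs about 11 N at the grip point; springs back when let go.
- safety_catch (a joint): Squeeze lever of the safety catch (rad): same form, values and spring as main_catch, but its hook is 12 mm longer and clears the lip above about 0.15. Keep it squeezed until the gate is beyond about 0.25, or the hook catches again.
- main_grip (a point): Grip point of the main catch, on the gate 240 mm from the hinge axis (35 from the free end), 20 mm to -x of the gate's mid-plane, 218 above the bench; axes of the gate. Squeeze along x, from above. At -x a fixed steel plate, 36 wide, 8 thick, its outer face 12 mm off, top 14 mm higher; at +x the lever, 36 wide, 7 thick. Over both: 36 mm at rest (40 at the top), 24 squeezed.
- safety_grip (a point): Grip point of the safety catch, near the gate's middle, 130 mm from the hinge axis, 218 above the bench; plate, lever, sizes and axes as at main_grip. At both catches keep the fingertips at least 197 mm above the bench, clear of hooks and lip.
- oil_spray: Bystander: upright blue spray can with white cap, 52 mm across, 165 high; origin at the centre of its underside.
- screwdriver: Bystander: screwdriver with black handle lying on the bench, 200 long, 26 thick; origin below its middle.
- tape_roll: Bystander: paper-coloured tape roll lying flat, 90 across, 24 high; origin at the centre of its underside.

How it is judged:
On the way, in this order (a step that is already met when the one before it is completed fails the run):
1. the main catch is squeezed while the safety catch is left alone (value of joint main_catch above 0.2 rad and value of joint safety_catch below 0.07 rad and value of joint gate below 0.17 rad), for 0.1 s.
2. the main catch is let go and the gate is left ajar on the safety catch (value of joint each of main_catch, safety_catch below 0.07 rad and value of joint gate between 0.06 and 0.17 rad), for 0.2 s.
3. the safety catch is squeezed with the gate ajar (value of joint safety_catch above 0.15 rad and value of joint gate between 0.03 and 0.25 rad), for 0.1 s.
4. the gate is swung past its detent (value of joint gate above 1.05 rad), for 0.1 s.
At the end, for the whole second after the job is handed in: The gate stands still (under 0.1 rad/s) at more than 1.2 rad, about 69 degrees, held there by the fingers (they press on the gate or its catches with more than 0.5 N) and propped by none of the loose things; spray can, screwdriver and tape roll within 30 mm of where they began (value of joint gate above 1.2 rad and velocity of joint gate between -0.1 and 0.1 rad/s and contact force between the fingers and gate above 0.5 N and contact force between gate and oil_spray below 0.2 N and contact force between gate and screwdriver below 0.2 N and contact force between gate and tape_roll below 0.2 N and distance of each of oil_spray, screwdriver, tape_roll from where it was at the start of the episode below 0.03 m); the arm keeps its last pose, push and grip.
It fails at once if spray can, screwdriver or tape roll moved more than 30 mm (distance of any of oil_spray, screwdriver, tape_roll from where it was at the start of the episode above 0.03 m).
It also fails if it takes over 48 s, if anything falls off the work surface, if the arm or the gripper's body presses on something with over 40 N, if the wrist force passes 120 N, or if a joint passes its speed limit or range.

ROBOT

A 6-joint arm with a two-finger parallel gripper is mounted at the origin on the work surface. World frame = base frame: x ahead of the robot, y to its left, z up, the work surface at z = 0. Lengths are in m, angles in rad, forces in N, time in s.
With the tool pointing down it reaches from about 0.35 to 0.775 m from the base axis. Payload 7.3 kg.
Tool frame: the origin (TCP) lies at the centre of the arm's flange, where the gripper is bolted on; the fingertips stand 178 mm ahead of it and the grasp point (between the pads) lies 159 mm ahead of it (tip_extent is the distance from the TCP to the fingertips, in m); z points along the fingers, y is the line along which they close (so a half turn about z gives the same grasp; the last joint's range is limited). The gripper opens to 92 mm and grips with 3 to 60 N. Pads are 19 mm wide; open, the fingers measure 130 mm over their backs; the gripper's body (75 mm by 190 mm) begins 47 mm behind the grasp point.
Start: joints at [1.054, 0.342, 1.524, -0, 1.275, -0.146], TCP at [0.19, 0.489, 0.405] pointing down, gripper open.
Joint ranges: [-2.53, 2.53], [-0.77, 2.02], [0.04, 2.7], [-1, 4.14], [0.28, 2.66], [-3.11, 3.11]. Speed limits (rad/s): [2.57, 2.57, 3.14, 3.14, 3.14, 3.14].

INTERFACE

Orientations are given as [roll, pitch, yaw] about the fixed x, y, z axes, in that order (R = Rz(yaw) Ry(pitch) Rx(roll)).
In Python, from cell import * gives the robot as it stands.
- The arm moves only by the tool arm_command, never from a script. Its arguments are lists of equal length, an entry for each row: "xyz": the shift along the world's x, y, z in mm, a list of three; "spin": the turn about the world's z in degrees. In form: {"xyz": [[tx, ty, tz], ...], "spin": [spin, ...]}. A call has 1 to 20 rows; each row shifts and turns the commanded pose from where the row before left it; what a row does not reach is not made up. A row lasts 1/10 s, in which the tool goes at most 50 mm and 8.59 degrees, less where a joint would pass 70% of its speed; a pose out of reach is approached as far as the arm can. A call with a gripper value outside its range is refused whole. "jaw" is the opening, from -1 (shut) to 1 (fully open), set as the call begins (left out, the last holds). The fingers move at their own pace and stop on an object; "squeeze" is the grip in N (left out, the last holds). Time passes only in rows, so rows that do not move let the fingers close. It gives the time, the measured TCP pose, the force, the opening and the grip force at its end, in the units of the state.
- observe(): the state, without advancing time (a new reading comes with each control period).
- read_camera(name): name is "side" or "top" or "wrist"; returns a dict with "img" (384x512x3 uint8, red, green, blue), "depth" (384x512 float32, m along the optical axis (not along the pixel's ray), 0 where there is no reading), "fx", "fy", "cx", "cy" (pixels), "world_from_camera" (4x4, takes a point from camera to world coordinates). Camera axes: x right, y up, looking along -z (the intrinsics and any distortion apply to the point x, -y, -z); pixel columns grow to the right and rows downward; lengths in m; the calibration is good to about 2 mm. A picture is of the moment at which its call begins.
- hand_in(): hands the job in; it is judged then, once.
The state is a dict: "time": time; "qpos": joint angles; "qvel": joint speeds; "joint_efforts": joint torques, N m; "tool_pos": TCP position; "tool_rot": TCP orientation; "contact_force": force on the tool from outside, world axes, zero at the start; "torque": the same for the moment, N m; "opening": finger opening in m; "grip_force": force on a finger pad.
Only numpy, scipy, OpenCV 4.12 (cv2) and the standard library are available. Lean on these libraries where they do the work, as an engineer would, in place of code of your own. Each camera call takes 0.05 s, during which the arm holds its last target. There are 200 camera calls.

## Working session

There is one attempt and no reset: what is moved stays moved. The work goes in short steps, Python scripts to look and compute and a tool call to move; the robot and the scene stay as the last step left them, time stands still between calls to the robot, and variables do not carry over. Pictures are saved under pics/ and viewed, at most 10 in all, crops included, and the job is handed in when it is done.

Besides the shell and the picture viewer there is one more tool, called as name(argument=value, ...), one argument or row to a line, values as JSON. arm_command: Moves the arm, as the interface text tells. Its arguments: {"type":"object","properties":{"xyz":{"type":"array","items":{"type":"array","items":{"type":"number"}}},"spin":{"type":"array","items":{"type":"number"}},"jaw":{"type":"number"},"squeeze":{"type":"number"}},"required":["xyz","spin"]}

```bash
mkdir -p pics
cat > h.py <<'E'
from cell import *
import numpy as np, cv2
def shot(n,f):
    c=read_camera(n); cv2.imwrite(f'pics/{f}.png',c['img'][:,:,::-1]); np.savez(f'pics/{f}.npz',**c); return c
def pt(c,u,v,d=None):
    d=float(c['depth'][v,u]) if d is None else d
    p=np.array([(u-c['cx'])/c['fx']*d,-(v-c['cy'])/c['fy']*d,-d,1]); return (c['world_from_camera']@p)[:3]
E
python3 - <<'E'
from h import *
a=shot('top','top0');b=shot('side','side0')
im=np.hstack([a['img'],b['img']]);
s=observe();print(s['tool_pos'],s['tool_rot'],s['opening'],s['contact_force'],s['time'])
print(a['world_from_camera'],b['world_from_camera'],[k for k in a])
E
```

```text
[0.19015454 0.48923828 0.40410739] [-3.14026765e+00 -2.13627211e-04  2.77079014e+00] 0.09181275468561582 [0.44435232 0.63316729 0.13992571] 0.1
[[ 3.06553874e-03  9.96793346e-01 -7.99601613e-02  3.98356507e-01]
 [-9.99994712e-01  3.14251320e-03  8.36838263e-04 -3.27810740e-02]
 [ 1.08543068e-03  7.99571731e-02  9.96797709e-01  1.83550058e+00]
 [ 0.00000000e+00  0.00000000e+00  0.00000000e+00  1.00000000e+00]] [[ 0.77866344  0.4642481  -0.42208643 -0.09132813]
 [-0.62718559  0.59512608 -0.50245714 -0.76638349]
 [ 0.01792987  0.65597153  0.75457264  1.23598012]
 [ 0.          0.          0.          1.        ]] ['img', 'depth', 'fx', 'fy', 'cx', 'cy', 'world_from_camera']
```

View pics/top0.png

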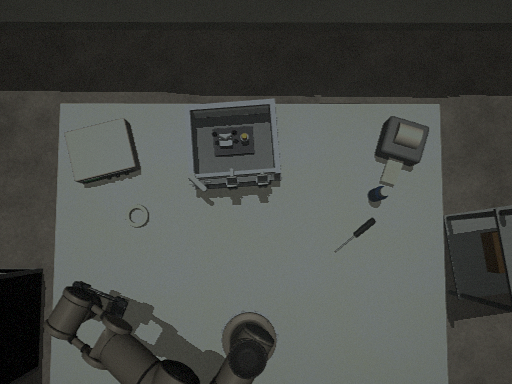

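View pics/side0.png

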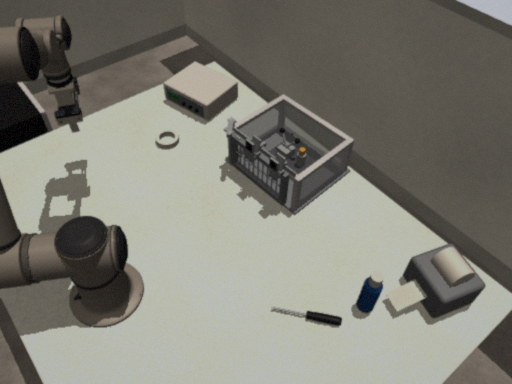

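Run:
```python
from h import *
a=np.load('pics/top0.npz')
c=a['img'][155:200,180:290,::-1]
c=cv2.convertScaleAbs(cv2.resize(c,None,fx=7,fy=7,interpolation=cv2.INTER_CUBIC),alpha=1.6)
cv2.imwrite('pics/top0c.png',c)
b=np.load('pics/side0.npz')
c=b['img'][95:215,215:360,::-1]
cv2.imwrite('pics/side0c.png',cv2.convertScaleAbs(cv2.resize(c,None,fx=5,fy=5,interpolation=cv2.INTER_CUBIC)[:600],alpha=1.6))
```

```text
(no output)
```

View pics/top0c.png

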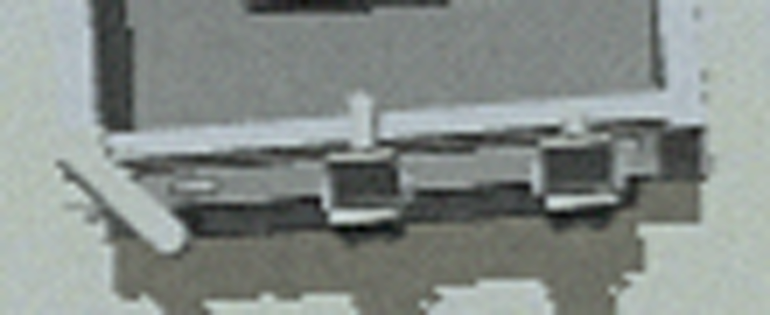

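View pics/side0c.png

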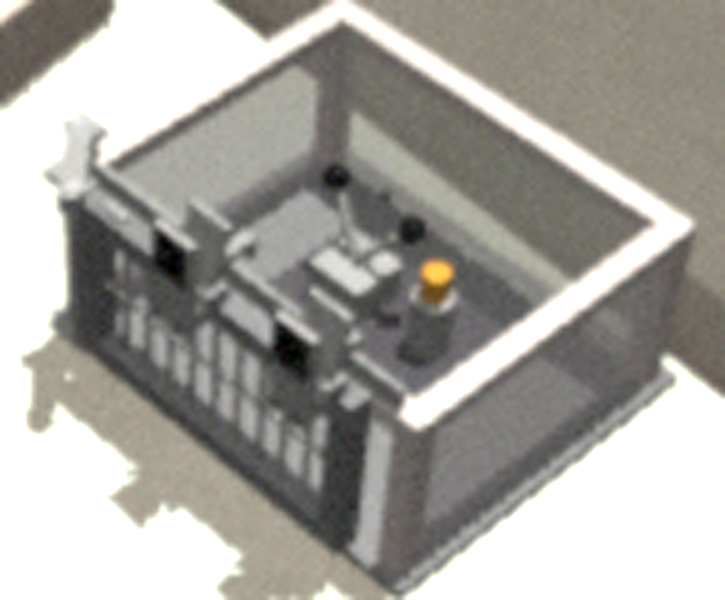

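```bash
cat >> h.py <<'E'
def onz(c,u,v,z):
    o=pt(c,u,v,0.0); p=pt(c,u,v,1.0); return o+(p-o)*(z-o[2])/(p[2]-o[2])
E
python3 - <<'E'
from h import *
np.set_printoptions(precision=4,suppress=True)
a=dict(np.load('pics/top0.npz'))
f=lambda x,y,z:onz(a,180+(x+.5)/7-.5,155+(y+.5)/7-.5,z)
for n,x,y,z in [('sp',362,216,.232),('mp',580,203,.232),('sl',360,157,.232),('ml',578,142,.232),('hdrL',110,135,.16),('hdrR',700,100,.16)]: print(n,f(x,y,z))
print(a['fx'])
# pointcloud of header band from both cams
for n in('top0','side0'):
    c=dict(np.load(f'pics/{n}.npz')); d=c['depth']; v,u=np.mgrid[:384,:512]
    P=np.stack([(u-c['cx'])/c['fx']*d,-(v-c['cy'])/c['fy']*d,-d,np.ones_like(d)],-1)@c['world_from_camera'].T
    P=P[...,:3][(d>0)]
    P=P[(P[:,0]>.45)&(P[:,0]<.9)&(abs(P[:,1]-.0)<.3)]
    h=P[(P[:,2]>.15)&(P[:,2]<.17)]; 
    r=cv2.minAreaRect(h[:,:2].astype(np.float32)*1000); print(n,len(h),r)
    h=P[(P[:,2]>.205)]; print(len(h)); print(h[np.argsort(h[:,1])][::max(1,len(h)//25)])
E
```

```text
sp [0.5833 0.0595 0.232 ]
mp [ 0.5903 -0.0503  0.232 ]
sl [0.6133 0.0608 0.232 ]
ml [ 0.6213 -0.0492  0.232 ]
hdrL [0.6342 0.197  0.16  ]
hdrR [ 0.6539 -0.1144  0.16  ]
457.2610665042432
top0 1536 ((743.1270751953125, 62.819671630859375), (328.9386291503906, 343.96649169921875), 3.7950944900512695)
172
[[ 0.5898 -0.0666  0.2236]
 [ 0.5926 -0.063   0.2297]
 [ 0.619  -0.0596  0.219 ]
 [ 0.5881 -0.0562  0.207 ]
 [ 0.5957 -0.0558  0.2334]
 [ 0.589  -0.0524  0.2299]
 [ 0.5872 -0.049   0.2149]
 [ 0.6245 -0.0487  0.2311]
 [ 0.5925 -0.0453  0.2304]
 [ 0.5932 -0.0418  0.2248]
 [ 0.5932 -0.0382  0.2242]
 [ 0.6243 -0.0381  0.2318]
 [ 0.6156 -0.0346  0.2169]
 [ 0.6134 -0.0311  0.2062]
 [ 0.6087  0.044   0.2127]
 [ 0.6082  0.0473  0.2169]
 [ 0.5889  0.0502  0.2286]
 [ 0.5815  0.0536  0.2304]
 [ 0.5803  0.0546  0.2099]
 [ 0.6107  0.0576  0.2249]
 [ 0.582   0.0609  0.2258]
 [ 0.5855  0.0644  0.2268]
 [ 0.5812  0.0675  0.2327]
 [ 0.6088  0.0691  0.2114]
 [ 0.6141  0.0718  0.2257]
 [ 0.5852  0.0749  0.2285]
 [ 0.6018  0.0763  0.2099]
 [ 0.5694  0.1657  0.2069]
 [ 0.5984  0.1878  0.205 ]]
side0 1541 ((742.3357543945312, 61.505088806152344), (334.5364685058594, 348.3816223144531), 4.2873854637146)
313
[[ 0.5905 -0.0714  0.2261]
 [ 0.5852 -0.0685  0.2227]
 [ 0.6196 -0.0657  0.2294]
 [ 0.6115 -0.0633  0.2059]
 [ 0.6167 -0.0607  0.2184]
 [ 0.5862 -0.0576  0.2263]
 [ 0.5878 -0.0553  0.2322]
 [ 0.6199 -0.0516  0.2268]
 [ 0.589  -0.0492  0.2309]
 [ 0.617  -0.0454  0.228 ]
 [ 0.6147 -0.0433  0.2278]
 [ 0.5843 -0.0405  0.2312]
 [ 0.6164 -0.0375  0.2177]
 [ 0.6159 -0.0339  0.2107]
 [ 0.5837  0.0413  0.2112]
 [ 0.5812  0.0436  0.2243]
 [ 0.6082  0.0466  0.2238]
 [ 0.5771  0.0489  0.2357]
 [ 0.5795  0.0516  0.2236]
 [ 0.6065  0.0542  0.2146]
 [ 0.6088  0.0577  0.2283]
 [ 0.6037  0.0612  0.2199]
 [ 0.5771  0.0637  0.207 ]
 [ 0.6037  0.0661  0.2118]
 [ 0.6147  0.07    0.229 ]
 [ 0.5772  0.0744  0.2296]
 [ 0.6043  0.1795  0.2052]]
```

arm_command(
  xyz=[
    [10,-14,7],
    [20,-27,7],
    [20,-27,7],
    [20,-27,7],
    [20,-27,7],
    [20,-27,7],
    [20,-27,7],
    [21,-27,6],
    [21,-27,0],
    [21,-27,0],
    [21,-27,0],
    [21,-27,0],
    [21,-27,0],
    [21,-27,0],
    [21,-27,0],
    [21,-27,0],
    [21,-27,0],
    [21,-27,0],
    [21,-27,0],
    [21,-27,0],
  ],
  spin=[-3.25,-3.25,-3.25,-3.25,-3.25,-3.25,-3.25,-3.25,-3.25,-3.25,-3.25,-3.25,-3.25,-3.25,-3.25,-3.25,-3.25,-3.25,-3.25,-3.25],
  jaw=1,
  squeeze=30,
)

```text
time: 2.1
tool_pos: [0.5939, -0.0389, 0.4592]
tool_rot: [-3.141, -0.0, 1.634]
contact_force: [0.3, 0.1, 0.5]
opening: 0.0921
grip_force: 0.0
```

arm_command(
  xyz=[
    [0,0,0],
    [0,0,0],
  ],
  spin=[0,0],
)

```text
time: 2.3
tool_pos: [0.5933, -0.0381, 0.4587]
tool_rot: [-3.14, -0.001, 1.636]
contact_force: [0.6, 0.2, -0.9]
opening: 0.0916
grip_force: 0.0
```

Run:
```python
from h import *
np.set_printoptions(precision=4,suppress=True)
c=shot('wrist','w1'); print(c['world_from_camera'],observe()['tool_pos'],observe()['tool_rot'])
```

```text
[[ 0.9979 -0.062  -0.0166  0.5886]
 [ 0.0642  0.9526  0.2973  0.0436]
 [-0.0026 -0.2977  0.9547  0.4376]
 [ 0.      0.      0.      1.    ]] [ 0.593  -0.0374  0.4591] [-3.1402 -0.0008  1.6368]
```

View pics/w1.png

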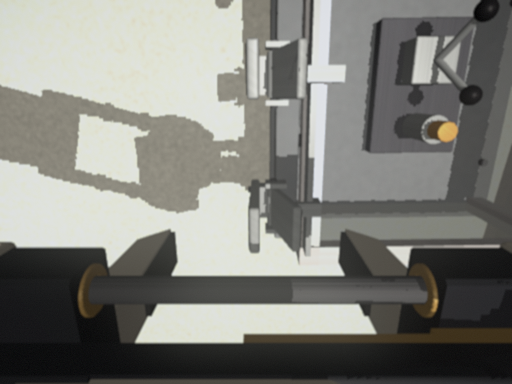

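Run:
```python
from h import *
np.set_printoptions(precision=4,suppress=True)
c=dict(np.load('pics/w1.npz'))
for n,u,v in [('sp out',247,68),('sp in',258,68),('s lev',307,68),('s top',252,40),('s bot',252,97),('mp out',249.5,230),('mp in',259,230),('m lev',308,230),('m bot',254,251),('m levbot',304,253),('m levtop',304,197)]: print(n,onz(c,u,v,.232))
```

```text
sp out [0.5805 0.0596 0.232 ]
sp in [0.5873 0.0601 0.232 ]
s lev [0.6174 0.062  0.232 ]
s top [0.5827 0.0755 0.232 ]
s bot [0.5846 0.0428 0.232 ]
mp out [ 0.5882 -0.0486  0.232 ]
mp in [ 0.595  -0.0482  0.232 ]
m lev [ 0.6302 -0.0459  0.232 ]
m bot [ 0.5924 -0.0652  0.232 ]
m levbot [ 0.6293 -0.0644  0.232 ]
m levtop [ 0.6246 -0.0212  0.232 ]
```

arm_command(
  xyz=[
    [6,-10,0],
    [0,0,-15],
    [0,0,-20],
    [0,0,-20],
    [0,0,-15],
    [0,0,-10],
    [0,0,0],
    [0,0,0],
  ],
  spin=[0,0,0,0,0,0,0,0],
)

```text
time: 3.15
tool_pos: [0.5994, -0.0475, 0.3805]
tool_rot: [3.141, 0.0, 1.637]
contact_force: [0.1, 0.4, 0.7]
opening: 0.0919
grip_force: 0.0
```

arm_command(
  xyz=[
    [0,0,0],
    [0,0,0],
    [0,0,0],
    [0,0,0],
    [0,0,0],
    [0,0,0],
    [0,0,0],
    [0,0,0],
  ],
  spin=[0,0,0,0,0,0,0,0],
  jaw=-1,
  squeeze=30,
)

```text
time: 3.95
tool_pos: [0.6009, -0.0476, 0.3814]
tool_rot: [3.133, 0.001, 1.636]
contact_force: [10.6, 1.8, 5.2]
opening: 0.0325
grip_force: 5.2
```

arm_command(
  xyz=[
    [0,0,0],
    [0,0,0],
    [0,0,0],
    [0,0,0],
  ],
  spin=[0,0,0,0],
)

```text
time: 4.35
tool_pos: [0.5986, -0.0478, 0.3813]
tool_rot: [-3.141, 0.001, 1.637]
contact_force: [-5.2, -0.9, 10.1]
opening: 0.0233
grip_force: 30.0
```

arm_command(
  xyz=[
    [-3,0,0],
    [-3,0,0],
    [-3,0,0],
    [-3,0,0],
    [-3,0.4,0],
    [-3,0.4,0],
    [-3,0.4,0],
    [-3,0.4,0],
    [0,0,0],
    [0,0,0],
  ],
  spin=[-0.7,-0.7,-0.7,-0.7,-0.7,-0.7,-0.7,-0.7,0,0],
)

```text
time: 5.35
tool_pos: [0.5753, -0.0463, 0.3813]
tool_rot: [3.139, 0.001, 1.539]
contact_force: [1.0, -1.1, 6.4]
opening: 0.0228
grip_force: 30.0
```

arm_command(
  xyz=[
    [-2,0,0],
    [0,0,0],
    [-2,0,0],
    [0,0,0],
  ],
  spin=[-0.5,0,-0.4,0],
)

```text
time: 5.75
tool_pos: [0.5731, -0.0462, 0.3813]
tool_rot: [3.132, 0.001, 1.524]
contact_force: [12.7, -0.4, 1.5]
opening: 0.0231
grip_force: 30.2
```

Against the safety hook (~0.11 rad). Release.

arm_command(
  xyz=[
    [2,0,0],
    [1,0,0],
    [0,0,0],
    [0,0,0],
    [0,0,0],
    [0,0,0],
    [0,0,0],
    [0,0,0],
    [0,0,0],
    [0,0,0],
  ],
  spin=[0,0,0,0,0,0,0,0,0,0],
  jaw=1,
)

```text
time: 6.75
tool_pos: [0.5741, -0.0461, 0.3798]
tool_rot: [3.142, 0.0, 1.523]
contact_force: [-0.3, -0.4, 0.6]
opening: 0.0916
grip_force: 0.0
```

arm_command(
  xyz=[
    [0,0,20],
    [0,0,30],
    [0,0,30],
    [0,0,0],
    [0,0,0],
  ],
  spin=[0,0,0,0,0],
)

```text
time: 7.25
tool_pos: [0.5741, -0.046, 0.46]
tool_rot: [3.14, 0.0, 1.523]
contact_force: [0.1, -0.3, -0.5]
opening: 0.0917
grip_force: 0.0
```

Run:
```python
from h import *
np.set_printoptions(precision=4,suppress=True)
c=shot('wrist','w2'); print(observe()['tool_pos'],observe()['tool_rot'])
```

```text
[ 0.574 -0.046  0.459] [-3.1405 -0.0001  1.5229]
```

View pics/w2.png

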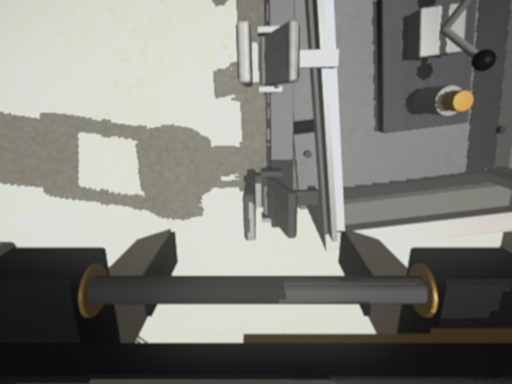

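Run:
```python
from h import *
np.set_printoptions(precision=4,suppress=True)
c=dict(np.load('pics/w2.npz'))
for n,u,v in [('sp out',237.5,52),('sp in',249,52),('s lev',299,52),('s top',243,22),('s bot',243,84),('mp out',245,215),('mp in',255,215),('m bot',250,240)]: print(n,onz(c,u,v,.232))
```

```text
sp out [0.5676 0.0618 0.232 ]
sp in [0.5746 0.0615 0.232 ]
s lev [0.6051 0.06   0.232 ]
s top [0.572 0.078 0.232]
s bot [0.5698 0.0432 0.232 ]
mp out [ 0.5657 -0.0449  0.232 ]
mp in [ 0.5729 -0.0452  0.232 ]
m bot [ 0.5682 -0.0646  0.232 ]
```

arm_command(
  xyz=[
    [1,26,0],
    [1,27,0],
    [1,27,0],
    [2,26,0],
    [0,0,-15],
    [0,0,-20],
    [0,0,-20],
    [0,0,-15],
    [0,0,-10],
    [0,0,0],
    [0,0,0],
  ],
  spin=[0.5,0.5,0.5,0,0,0,0,0,0,0,0],
)

```text
time: 8.4
tool_pos: [0.5793, 0.0599, 0.3797]
tool_rot: [-3.141, 0.0, 1.549]
contact_force: [0.3, 0.2, 0.4]
opening: 0.0917
grip_force: 0.0
```

arm_command(
  xyz=[
    [0,0,0],
    [0,0,0],
    [0,0,0],
    [0,0,0],
    [0,0,0],
    [0,0,0],
    [0,0,0],
    [0,0,0],
    [0,0,0],
    [0,0,0],
    [0,0,0],
    [0,0,0],
  ],
  spin=[0,0,0,0,0,0,0,0,0,0,0,0],
  jaw=-1,
  squeeze=35,
)

```text
time: 9.6
tool_pos: [0.5786, 0.0598, 0.3811]
tool_rot: [-3.142, 0.0, 1.549]
contact_force: [-5.8, -1.3, 8.6]
opening: 0.0229
grip_force: 35.0
```

Run:
```python
import numpy as np
H=np.array([601.5,189.8])
def g(t): return H-130*np.array([-np.sin(t),np.cos(t)])-20*np.array([np.cos(t),np.sin(t)])
P=np.array([g(-.022-np.radians(3*k)) for k in range(25)])
R=np.round(P,0);print(P[0],P[-1]);print(np.diff(R,axis=0).astype(int).tolist()); print(P[12])
```

```text
[578.64507051  60.27142324] [471.24844141 171.50979815]
[[-7, 2], [-7, 1], [-6, 2], [-7, 3], [-6, 3], [-6, 3], [-6, 3], [-6, 4], [-6, 4], [-5, 4], [-5, 5], [-5, 4], [-5, 6], [-4, 5], [-4, 5], [-4, 6], [-4, 6], [-3, 6], [-3, 6], [-2, 7], [-2, 6], [-2, 7], [-2, 7], [-1, 7]]
[506.87498646  98.44297064]
```

arm_command(
  xyz=[
    [-7,2,0],
    [-7,1,0],
    [-6,2,0],
    [-7,3,0],
    [-6,3,0],
    [-6,3,0],
    [-6,3,0],
    [-6,4,0],
  ],
  spin=[-3,-3,-3,-3,-3,-3,-3,-3],
)

```text
time: 10.4
tool_pos: [0.5278, 0.0805, 0.3811]
tool_rot: [3.14, 0.001, 1.129]
contact_force: [-2.2, -4.1, 9.0]
opening: 0.0232
grip_force: 35.0
```

arm_command(
  xyz=[
    [-6,4,0],
    [-5,4,0],
    [-5,5,0],
    [-5,4,0],
    [-5,6,0],
    [-4,5,0],
    [-4,5,0],
    [-4,6,0],
  ],
  spin=[-3,-3,-3,-3,-3,-3,-3,-3],
)

```text
time: 11.2
tool_pos: [0.4896, 0.1199, 0.3811]
tool_rot: [3.141, 0.0, 0.71]
contact_force: [-3.3, -1.8, 9.8]
opening: 0.0229
grip_force: 35.0
```

arm_command(
  xyz=[
    [-4,6,0],
    [-3,6,0],
    [-3,6,0],
    [-2,7,0],
    [-2,6,0],
    [-2,7,0],
    [-2,7,0],
    [-1,7,0],
    [0,0,0],
    [0,0,0],
    [0,0,0],
    [0,0,0],
  ],
  spin=[-3,-3,-3,-3,-3,-3,-3,-3,0,0,0,0],
)

```text
time: 12.4
tool_pos: [0.4707, 0.1717, 0.3811]
tool_rot: [3.141, 0.0, 0.293]
contact_force: [-5.4, -1.6, 10.6]
opening: 0.0231
grip_force: 35.0
```

Run:
```python
from h import *
c=shot('top','t2'); 
cv2.imwrite('pics/t2c.png',cv2.convertScaleAbs(cv2.resize(c['img'][90:290,120:400,::-1],None,fx=2.8,fy=2.8,interpolation=cv2.INTER_CUBIC),alpha=1.5))
```

```text
(no output)
```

View pics/t2c.png

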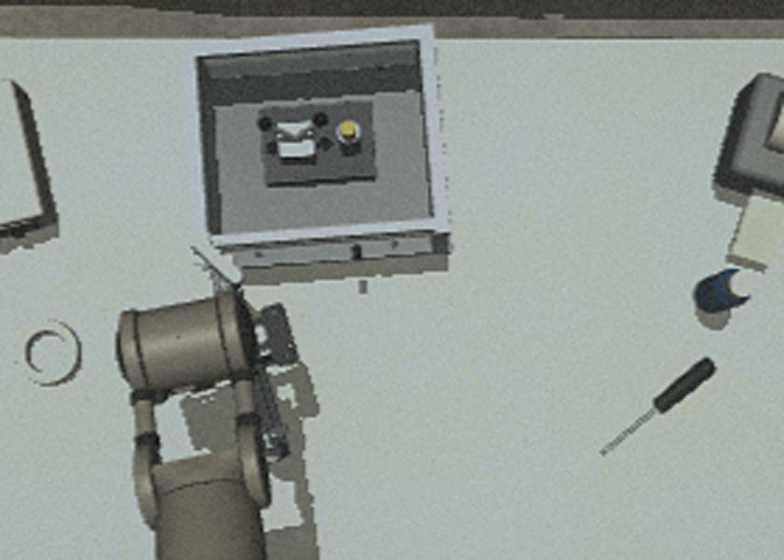

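The top view shows the gate swung wide open and held by the fingers, with its free end near (275,455). The tape roll (50,352), can (722,292) and screwdriver (660,405) are all well clear of it. From the tool angle the gate is at about 1.35 rad.

```bash
python3 -c "
from cell import *
print(hand_in())"
```

```text
the job is handed in; nothing more can be done
None
```

I handed the job in with the gripper holding the gate open at about 1.35 rad (77°, estimated from the tool angle). The catches were worked in the required order, and the spray can, screwdriver and tape roll were untouched; the hand-in gave no verdict.

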